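# Pre-use check of a heating bath: trip test, then the sprung cover

### The job

Do the pre-use check of the heating bath: press the red test button on its grey trip unit so that the blue-knobbed lever drops, then lift the lever back up until it rests upright. Then take the bath's sprung cover by its black handle, raise it a little past its balance point (about 40 degrees open) without letting it spring right open, bring it back and finish while still holding it still just below the balance point (a few degrees), where it would fall shut if let go. Leave the flask, the amber bottle and the cork ring where they stand.

Things in the scene. Friction and masses are not known exactly. Their poses are not given: they have to be found in the camera images.
- test_top (a point): centre of the top face of the red test button, 28 mm across, 102 mm above the bench, on the grey trip unit (a box 150 x 180 x 80 mm, fixed to the bench). It is pressed straight down: travel 6 mm, 1.5 N to start, 5 N when fully down, springs back. It trips the lever at about 3 mm; press it fully down. x of this frame points to the back of the unit, y to its left. The lever stands 85 mm to the right (-y) of the button
- test (a joint): travel of the test button in m: 0 out, 0.006 fully down
- trip_knob (a point): centre of the blue ball, 24 mm across, on the end of the trip lever (steel stem 10 mm thick, 58 mm from pivot to ball centre). The ball turns with the lever
- trip_pivot (a point): point on the lever's pivot line, 86 mm above the bench; does not move. x of this frame points to the back of the unit, y is the pivot line. Upright, the ball is 57 mm above and 8 mm behind (+x) the pivot; dropped, it is 53 mm in front (-x) and 23 mm above it, just beyond the front face of the box, with free space below
- trip (a joint): angle of the trip lever in rad: 0 upright, at rest leaning slightly back on its stop; 0.14 exactly vertical (above this it drops by its own weight, below it falls back to 0); 1.30 dropped towards the front (-x). It moves very easily (under 1 N at the ball)
- cover_handle (a point): middle of the black handle bar of the cover: a round bar 14 mm thick and 96 mm long between its posts, parallel to the hinge line, its axis 44 mm above the round steel cover (228 mm across, 6 mm thick); it is near the edge away from the hinge and 172 mm above the bench when shut. Frame turns with the cover: y along the bar, x towards the hinge, z square to the cover
- cover_hinge (a point): middle of the cover's hinge line, 122 mm above the bench at the back edge of the white bath housing (260 x 260 x 105 mm, fixed to the bench, with a steel pot in it); does not move. x points to the back of the bath, y is the hinge line. With the cover shut the handle bar is 200 mm in front of (-x) and 50 mm above the hinge
- cover (a joint): opening angle of the cover in rad: 0 shut, the handle rises and swings back over the hinge as it grows, stop at 1.3. The cover weighs 0.9 kg; spring and weight balance at 0.70 (40 degrees): below that it falls shut (about 1 N at the handle near shut, less near balance), above that it springs open ever harder (2 N)
- flask_mid (a point): bystander: clear flat-bottomed flask, 92 mm across, 135 mm tall, loose; point half-way up
- amber_mid (a point): bystander: amber glass bottle with black cap, 68 mm across, 140 mm tall, loose; point half-way up
- corkring_mid (a point): bystander: cork ring, 80 mm across, 30 mm tall, loose; point half-way up
There are look-alikes about, which are no part of the job. What is shaped like the part that bears test_top but green or purple is not meant.

How it is judged:
By the outcome, as a careful person would: the job done as asked, in the order asked, and still so for the second after the job is handed in, while the arm keeps its last pose, push and grip.
It also fails if it takes over 72 s, if anything falls off the work surface, if the arm or the gripper's body presses on something with over 40 N, if the wrist force passes 120 N, or if a joint passes its speed limit or range.

### The arm

A 6-joint arm with a two-finger parallel gripper is mounted at the origin on the work surface. World frame = base frame: x ahead of the robot, y to its left, z up, the work surface at z = 0. Lengths are in mm, angles in rad, forces in N, time in s.
With the tool pointing down it reaches from about 350 to 975 mm from the base axis. Payload 7.1 kg.
Tool frame: the origin (TCP) lies midway between the tips of the shut fingers; the grasp point (between the pads) lies 19 mm behind it (ctrl.tcp_to_grasp is the distance from the TCP to the grasp point, in mm); z points along the fingers, y is the line along which they close (so a half turn about z gives the same grasp; the last joint's range is limited). The gripper opens to 88 mm and grips with 3 to 60 N. Pads are 20 mm wide; open, the fingers measure 115 mm over their backs; the gripper's body (75 mm by 178 mm) begins 61 mm behind the grasp point.
Start: joints at [-1.177, 0.423, 1.63, -0, 1.089, -0.019], TCP at [250.75, -572.476, 222.675] pointing down, gripper open.
Joint ranges: [-3, 3], [-0.9, 2.11], [0.09, 2.58], [-1.31, 4.45], [0.11, 2.69], [-2.54, 2.54]. Speed limits (rad/s): [2.39, 2.39, 3.01, 3.14, 3.14, 3.14].

### API

Orientations are given as a rotation vector (axis times angle).
In Python, from workcell import get_obs, cams, ticket, boxes_of, ctrl gives the robot as it stands.
- The arm moves only by the shell command python3 -m creep 'ROWS' [OPENING]. ROWS is JSON, one flat list of numbers, 4 for each row, row after row: the shift along the world's x, y, z in m, then the turn about the world's z in rad. In form: [tx, ty, tz, spin, tx, ty, tz, spin, ...]. A call has 1 to 10 rows; each row is the pose to reach, as a shift and turn from the pose commanded when the call began; what a row does not reach only later rows make up. A row lasts 1/12 s, in which the tool goes at most 41.7 mm and 7.16 degrees, less where a joint would pass 70% of its speed; a pose out of reach is approached as far as the arm can. A call with a gripper value outside its range is refused whole. OPENING is the opening, from 0 (shut) to 1 (fully open), set as the call begins (- or left out, the last holds). The fingers move at their own pace and stop on an object; the grip force is fixed at half the most. Time passes only in rows, so rows that repeat a pose let the fingers close. It gives the time, the measured TCP pose, the force, the opening and the grip force at its end, in the units of the state.
- get_obs(): the state, without advancing time (a new reading comes with each control period).
- cams.get_image(name): name is "side" or "top" or "wrist"; returns (picture, depth): 384x512x3 uint8, red, green, blue; 384x512 float32, mm along the optical axis (not along the pixel's ray), 0 where there is no reading.
- cams.get_calibration(name): a dict with "mtx" (3x3 intrinsics, pixels), "D" ([k1, k2, p1, p2, k3] as OpenCV has them; the pictures are not rectified), "R" (3x3) and "t" (3): a world point X has camera coordinates R X + t; the wrist camera has in their place "mount" (4x4, takes a point from camera to tool coordinates, whose origin is the TCP and whose axes are the flange's). Camera axes: x right, y down, z forward; pixel columns grow to the right and rows downward; lengths in mm; the calibration is good to about 2 mm. A picture is of the moment at which its call begins: read the wrist's pose just before it. get_calibration takes no time and is no camera call.
- ticket.close_job(): hands the job in; it is judged then, once.
Trained networks look in the newest picture that a camera, given by its name, has taken for a name from the list of things; names that differ only in an ending like _2 or _b are one class to them, and where a whole thing is asked for, a point or a joint stands for the part that bears it (a point fixed in the world has none). Each returns a list of dicts, best first, with "score" (0 to 1); they miss things now and then, are a little off and sometimes report something else, mostly with a low value. They report only what shows in the picture. A call takes as long as a camera call. They do not tell look-alikes from the thing itself.
- boxes_of(camera, target): "centre" ([column, row] in pixels, amid what is visible of it).
The state is a dict: "t": time; "qpos": joint angles; "qvel": joint speeds; "joint_torque": joint torques, N m; "ee_pos": TCP position; "orientation": TCP orientation; "ft_force": force on the tool from outside, world axes, zero at the start; "moment": the same for the moment, N m; "width": finger opening in mm; "grasp_force": force on a finger pad.
Only numpy, scipy, OpenCV 4.12 (cv2) and the standard library are available. Lean on these libraries where they do the work, as an engineer would, in place of code of your own. Each camera call takes 0.05 s, during which the arm holds its last target. There are 200 camera calls.

## Working session

There is one attempt and no reset: what is moved stays moved. The work goes in short steps, Python scripts to look and compute and a shell command to move; the robot and the scene stay as the last step left them, time stands still between calls to the robot, and variables do not carry over. Pictures are saved under pics/ and viewed, at most 10 in all, crops included, and the job is handed in when it is done.

```bash
mkdir -p pics
cat > h.py <<'E'
import numpy as np, cv2
from workcell import get_obs, cams, ticket, boxes_of, ctrl
from scipy.spatial.transform import Rotation as Ro
def shot(n,fn=None):
    o=get_obs(); im,d=cams.get_image(n)
    if fn: cv2.imwrite('pics/'+fn,cv2.cvtColor(im,cv2.COLOR_RGB2BGR))
    return im,d,o
def ray(n,px,o=None):
    c=cams.get_calibration(n)
    p=cv2.undistortPoints(np.array([[px]],float),np.array(c['mtx']),np.array(c['D']))[0,0]
    v=np.array([p[0],p[1],1.])
    if n=='wrist':
        m=np.array(c['mount']); R=Ro.from_rotvec(o['orientation']).as_matrix()
        return R@(m[:3,:3]@np.zeros(3)+m[:3,3])+o['ee_pos'], R@m[:3,:3]@v
    R=np.array(c['R']);return -R.T@np.array(c['t']), R.T@v
def at_depth(n,px,d,o=None):
    c,v=ray(n,px,o); return c+v*d
def at_z(n,px,z,o=None):
    c,v=ray(n,px,o); return c+v*(z-c[2])/v[2]
E
python3 - <<'E'
from h import *
for n in('top','side'):
    im,d,o=shot(n,n+'0.png')
    for t in('test_top','trip_knob','cover_handle','flask_mid','amber_mid','corkring_mid'):
        for b in boxes_of(n,t)[:3]:
            px=b['centre'];z=d[int(px[1]),int(px[0])]
            print(n,t,round(b['score'],2),np.round(px),np.round(at_depth(n,px,z,o)))
E
```

```text
top test_top 0.49 [205. 209.] [505. 287. 105.]
top test_top 0.46 [202. 294.] [249. 290. 101.]
top test_top 0.3 [230. 201.] [522. 205. 156.]
top trip_knob 0.6 [220. 200.] [538. 244.  76.]
top trip_knob 0.52 [132. 199.] [519. 488. 207.]
top trip_knob 0.36 [229. 286.] [272. 206. 155.]
top cover_handle 0.69 [378. 199.] [ 534. -244.  128.]
top flask_mid 0.95 [336. 135.] [ 753. -131.   83.]
top amber_mid 0.95 [293. 134.] [751.  10.  98.]
top corkring_mid 0.77 [250. 130.] [789. 152.  30.]
side test_top 0.54 [241. 248.] [506. 296. 100.]
side test_top 0.52 [155. 348.] [521. 599. 135.]
side trip_knob 0.75 [192. 291.] [504. 489. 202.]
side trip_knob 0.67 [259. 208.] [509. 208. 152.]
side trip_knob 0.5 [349. 250.] [277. 212. 148.]
side cover_handle 0.78 [327. 105.] [ 529. -244.  126.]
side flask_mid 0.56 [238. 122.] [ 753. -111.   65.]
side amber_mid 0.95 [210. 149.] [757.  41.  80.]
side corkring_mid 0.69 [188. 189.] [770. 142.  -1.]
```

View pics/top0.png

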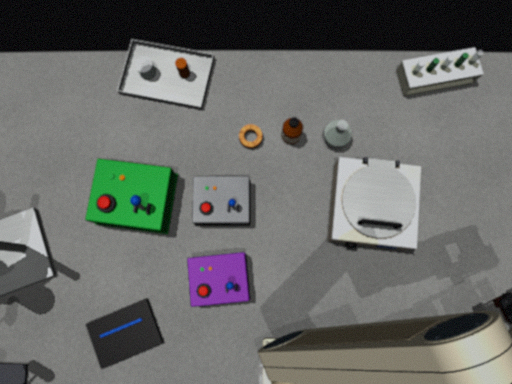

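View pics/side0.png

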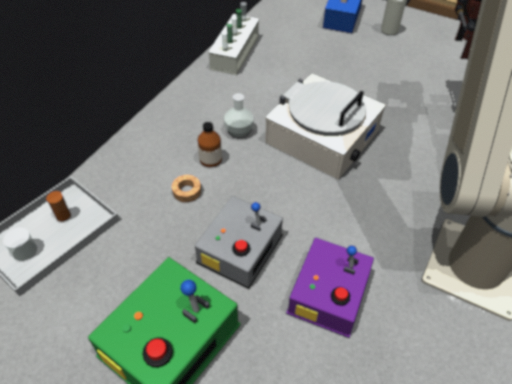

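The top picture shows three look-alike units: grey at (220,200) with its red button at (206,208) and blue knob at (232,203); purple at (218,278); green at (130,195). The grey one fits, since the task names a grey trip unit and excludes green and purple. The bath is at (378,200), with its handle bar at about (380,223) towards the robot.

Run:
```python
from h import *
im,d,o=shot('top')
a=cv2.resize(im[165:235,180:260],(640,560),interpolation=cv2.INTER_CUBIC)
cv2.imwrite('pics/c1.png',a[...,::-1])
im2,d2,o=shot('side')
hsv=lambda i:cv2.cvtColor(i,cv2.COLOR_RGB2HSV)
def blob(n,im,roi,kind):
    h=hsv(im).astype(int);H,S,V=h[...,0],h[...,1],h[...,2]
    m={'red':((H<8)|(H>172))&(S>150)&(V>60),'blue':(abs(H-112)<12)&(S>140)&(V>50),'black':V<45}[kind]
    r0,r1,c0,c1=roi; k=np.zeros(m.shape,bool);k[r0:r1,c0:c1]=m[r0:r1,c0:c1]
    ys,xs=np.nonzero(k); return np.array([xs.mean(),ys.mean()]),len(xs)
for k,z,rt,rs in(('red',100,(195,220,195,218),(235,260,228,255)),('blue',143,(190,215,222,245),(195,220,245,268))):
    p,n=blob('top',im,rt,k); q,m=blob('side',im2,rs,k)
    print(k,p,n,at_z('top',p,z),q,m,at_z('side',q,z))
# handle bar, by dark pixels
p,n=blob('top',im,(214,232,352,408),'black');print('bar',p,n,at_z('top',p,172))
ys,xs=np.nonzero(im[214:232,352:408].max(2)<45);print(xs.min()+352,xs.max()+352)
for e in((360,221),(401,226)): print(at_z('top',e,172))
o=get_obs();print(o['orientation'],Ro.from_rotvec(o['orientation']).as_matrix().round(2),o['width'],o['ft_force'],ctrl.tcp_to_grasp)
print(np.array(cams.get_calibration('wrist')['mount']).round(2))
b=cv2.resize(im[150:255,325:430],(590,590),interpolation=cv2.INTER_CUBIC);cv2.imwrite('pics/c2.png',b[...,::-1])
c=np.hstack([cv2.resize(a,(400,400)),cv2.resize(b,(400,400))]);cv2.imwrite('pics/c12.png',c[...,::-1])
```

```text
red [205.52564103 207.11538462] 78 [512.41102788 286.2527802  100.        ] [240.78813559 245.8559322 ] 118 [509.35443427 292.02298628 100.        ]
blue [231.5        202.30555556] 36 [520.83858843 202.74358115 143.        ] [255.2173913  206.43478261] 46 [521.04726576 202.70651398 143.        ]
bar [380.12582781 223.45033113] 151 [ 454.48429287 -235.68145167  172.        ]
359 400
[ 461.59501806 -176.75675145  172.        ]
[ 447.07314707 -296.82840809  172.        ]
[ 3.07490025e+00  6.43845180e-01 -7.32903347e-07] [[ 0.92  0.4   0.  ]
 [ 0.4  -0.92 -0.  ]
 [-0.    0.   -1.  ]] 87.57741163286246 [-0.20259208  0.61435882 -0.61258024] 18.700000000000003
[[   0.     -0.96   -0.29   78.83]
 [   1.      0.      0.      0.57]
 [  -0.     -0.29    0.96 -161.19]
 [   0.      0.      0.      1.  ]]
```

View pics/c12.png

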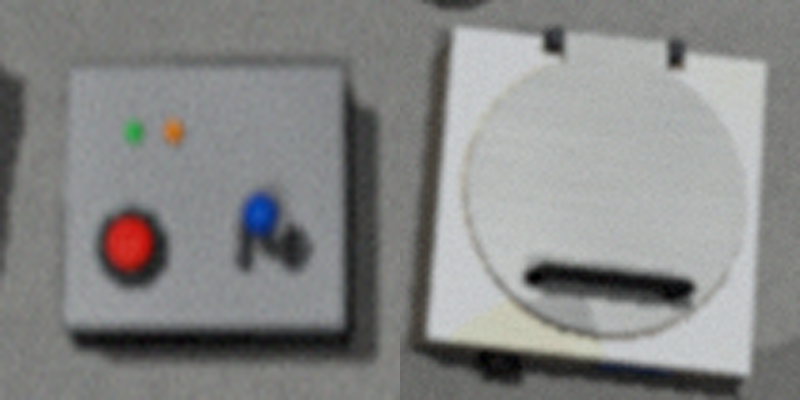

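The crop confirms it. The left half shows the grey unit with its red button at (130,243) and blue knob at (262,213). The right half shows the bath, hinges at the back (top) and black bar at (610,283). I'll go over the bath first for a close look, then the unit.

```bash
python3 -m creep '[0.04,0.055,0.03,-0.1,0.08,0.11,0.06,-0.2,0.12,0.165,0.09,-0.3,0.16,0.22,0.12,-0.413,0.2,0.275,0.147,-0.413,0.22,0.31,0.147,-0.413,0.239,0.332,0.147,-0.413,0.239,0.332,0.147,-0.413,0.239,0.332,0.147,-0.413,0.239,0.332,0.147,-0.413]' 0.5
cat > w.py <<'E'
from h import *
def wr(fn):
    im,d,o=shot('wrist',fn); print(np.round(o['ee_pos'],1),np.round(o['orientation'],3),np.round(o['ft_force'],1)); return im,d,o
def cloud(d,o):
    v,u=np.mgrid[0:384,0:512]; c=cams.get_calibration('wrist')
    p=cv2.undistortPoints(np.stack([u.ravel(),v.ravel()],1)[:,None].astype(float),np.array(c['mtx']),np.array(c['D']))[:,0].reshape(384,512,2)
    P=np.concatenate([p,np.ones((384,512,1))],2)*d[...,None]
    m=np.array(c['mount']);R=Ro.from_rotvec(o['orientation']).as_matrix()
    return (P@m[:3,:3].T+m[:3,3])@R.T+o['ee_pos']
E
python3 - <<'E'
from w import *
im,d,o=wr('w1.png'); X=cloud(d,o)
m=(im.max(2)<60)&(X[...,2]>155)&(X[...,2]<195)&(X[...,0]>400)&(X[...,0]<520)&(abs(X[...,1]+236)<75)
Q=X[m]; print(m.sum(),Q.mean(0),Q.min(0),Q.max(0)); 
r=cv2.minAreaRect(Q[:,:2].astype(np.float32)); print(r)
w=np.linalg.svd(Q[:,:2]-Q[:,:2].mean(0),full_matrices=False)[2][0];print(w)
E
```

```text
t: 1.63
ee_pos: [479.8, -253.5, 365.4]
orientation: [3.141, -0.0, 0.001]
ft_force: [0.4, -0.2, -1.2]
width: 44.0
grasp_force: 0.0
[ 479.8 -253.5  365.4] [ 3.141e+00 -0.000e+00  1.000e-03] [ 0.4 -0.2 -1.2]
1079 [ 459.57474551 -238.07181344  175.71806074] [ 445.35287356 -297.82152365  155.36655759] [ 471.01318661 -177.54417593  180.21295693]
((458.25286865234375, -237.70782470703125), (120.7882308959961, 14.012693405151367), 83.43488311767578)
[-0.1134382  -0.99354505]
```

View pics/w1.png

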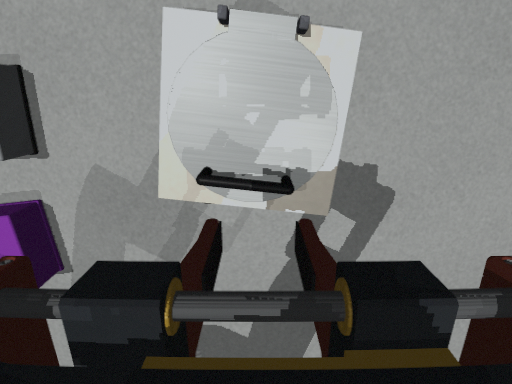

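The wrist picture shows the bath with its handle bar from (200,180) to (292,187) and hinges at (223,14) and (303,24). That puts the bar at about (458,-238) with a yaw of -0.114. Next, the grey unit.

```bash
python3 -m creep '[0,0.04,-0.01,0,0,0.08,-0.02,0,0,0.12,-0.03,0,0,0.16,-0.03,0,0,0.2,-0.03,0,0,0.24,-0.03,0,0,0.28,-0.03,0,0,0.32,-0.03,0,0,0.36,-0.03,0,0,0.4,-0.03,0]' 0
python3 -m creep '[0.01,0.04,-0.02,0,0.03,0.08,-0.04,0,0.04,0.095,-0.04,0,0.04,0.095,-0.04,0,0.04,0.095,-0.04,0,0.04,0.095,-0.04,0,0.04,0.095,-0.04,0,0.04,0.095,-0.04,0]'
python3 - <<'E'
from w import *
im,d,o=wr('w2.png'); X=cloud(d,o)
h=cv2.cvtColor(im,cv2.COLOR_RGB2HSV).astype(int);H,S,V=h[...,0],h[...,1],h[...,2]
near=(X[...,0]>420)&(X[...,0]<620)&(X[...,1]>150)&(X[...,1]<340)&(X[...,2]>85)
for n,m,z in(('red',((H<8)|(H>172))&(S>150)&(V>60),102),('blue',(abs(H-112)<12)&(S>130)&(V>50),143)):
    m=m&near; ys,xs=np.nonzero(m); (cx,cy),r=cv2.minEnclosingCircle(np.stack([xs,ys],1).astype(np.float32))
    Q=X[m]; print(n,m.sum(),(cx,cy,r),np.median(Q,0),at_z('wrist',(cx,cy),z,o),Q[:,2].max())
    t=Q[Q[:,2]>99]; print((t.max(0)+t.min(0))/2)
b=near&(abs(X[...,2]-80)<5)|near&(abs(X[...,2]-85)<5); Q=X[(abs(X[...,2]-80)<6)&(X[...,0]>400)&(X[...,0]<640)&(X[...,1]>130)&(X[...,1]<370)]
print(cv2.minAreaRect(Q[:,:2].astype(np.float32)))
E
```

```text
t: 2.52
ee_pos: [478.7, 146.4, 334.8]
orientation: [-3.141, 0.0, -0.001]
ft_force: [1.2, 0.4, 0.4]
width: 0.7
grasp_force: 0.0
t: 3.18
ee_pos: [519.0, 238.5, 295.2]
orientation: [-3.141, 0.002, -0.001]
ft_force: [0.1, -0.2, 0.0]
width: 0.3
grasp_force: 0.0
[519.  238.5 295.2] [-3.141e+00  2.000e-03 -1.000e-03] [ 0.1 -0.2  0. ]
red 538 (256.0, 269.0, 255.19610595703125) [518.78487192 284.56803129 100.88932068] [376.65869201 240.77213529 102.        ] 456.4720781074078
[549.91823347 238.4713327  277.73634671]
blue 373 (154.75247192382812, 215.03330993652344, 152.98390197753906) [525.11555551 203.75989371 151.13607743] [472.24932816 356.03873204 143.        ] 456.4720781074078
[555.03363461 235.39457512 299.01629654]
((544.1897583007812, 242.91610717773438), (149.86294555664062, 179.83139038085938), 0.3390790522098541)
```

View pics/w2.png

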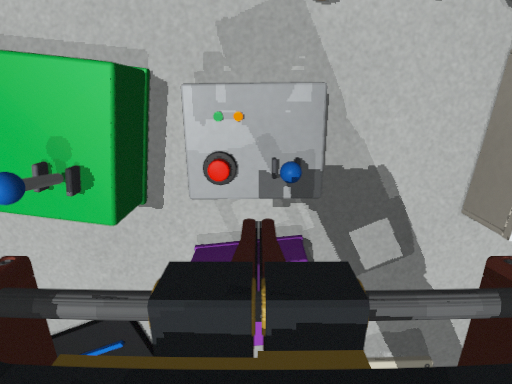

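The picture shows the grey unit at (255,140), its red button at (219,171) and the blue knob at (291,172). I'll refine both.

Run:
```python
from w import *
im,d,o=wr(None); X=cloud(d,o)
h=cv2.cvtColor(im,cv2.COLOR_RGB2HSV).astype(int);H,S,V=h[...,0],h[...,1],h[...,2]
for n,m,(a,b),z in(('red',((H<8)|(H>172))&(S>150)&(V>60),(219,171),102),('blue',(abs(H-112)<12)&(S>130)&(V>50),(291,172),143)):
    k=np.zeros_like(m);k[b-18:b+19,a-18:a+19]=1;m=m&k; ys,xs=np.nonzero(m); c=(xs.mean(),ys.mean())
    Q=X[m];Q=Q[abs(Q[:,2]-np.median(Q[:,2]))<15]; print(n,len(xs),c,at_z('wrist',c,z,o),np.percentile(Q,[2,50,98],axis=0))
```

```text
[519.1 238.6 295.3] [-3.141e+00  2.000e-03 -1.000e-03] [ 0.2 -0.6 -0.7]
red 413 (np.float64(218.43099273607749), np.float64(169.79903147699758)) [515.64411114 286.70520881 102.        ] [[501.95786665 274.67261277  89.49274685]
 [515.27262195 287.10267083 100.67969366]
 [527.11063725 299.98895552 102.38645838]]
blue 368 (np.float64(290.58152173913044), np.float64(171.95923913043478)) [522.68614885 202.52374865 143.        ] [[513.26464768 192.98576657 143.32096526]
 [524.8753863  203.28198714 151.22159714]
 [533.79471661 213.22175279 154.6661745 ]]
```

```bash
python3 -m creep '[-0.0045,0.03,-0.025,0,-0.0045,0.0485,-0.06,0,-0.0045,0.0485,-0.1,0,-0.0045,0.0485,-0.135,0,-0.0045,0.0485,-0.165,0,-0.0045,0.0485,-0.18,0,-0.0045,0.0485,-0.18,0,-0.0045,0.0485,-0.18,0]' 0
python3 -m creep '[0,0,-0.004,0,0,0,-0.008,0,0,0,-0.012,0,0,0,-0.016,0,0,0,-0.018,0,0,0,-0.02,0,0,0,-0.02,0,0,0,-0.02,0]'
```

```text
t: 3.95
ee_pos: [514.5, 287.7, 114.4]
orientation: [3.141, -0.001, -0.002]
ft_force: [-0.3, 0.8, 0.2]
width: 0.3
grasp_force: 0.0
t: 4.62
ee_pos: [515.4, 288.6, 96.2]
orientation: [-3.141, 0.0, -0.003]
ft_force: [-1.9, -1.4, 12.4]
width: 0.6
grasp_force: 6.8
```

Fully down, at 12 N. Now I'll raise and look at the lever.

```bash
python3 -m creep '[0,0,0.02,0,0,0,0.06,0,-0.01,-0.02,0.1,0,-0.02,-0.05,0.14,0,-0.03,-0.08,0.165,0,-0.03,-0.085,0.165,0,-0.03,-0.085,0.165,0,-0.03,-0.085,0.165,0,-0.03,-0.085,0.165,0]' 0.55
python3 - <<'E'
from w import *
im,d,o=wr('w3.png'); X=cloud(d,o)
h=cv2.cvtColor(im,cv2.COLOR_RGB2HSV).astype(int);H,S,V=h[...,0],h[...,1],h[...,2]
m=(abs(H-112)<12)&(S>130)&(V>50)&(X[...,2]>60)&(X[...,2]<200)&(abs(X[...,1]-203)<40)&(X[...,0]>400)&(X[...,0]<560)
ys,xs=np.nonzero(m);c=(xs.mean(),ys.mean());print(len(xs),c,at_z('wrist',c,109,o),np.percentile(X[m],[2,50,98],axis=0))
E
```

```text
t: 5.37
ee_pos: [484.3, 203.5, 258.1]
orientation: [3.141, -0.001, -0.003]
ft_force: [-0.5, 0.4, -0.2]
width: 48.1
grasp_force: 0.0
[484.3 203.5 258.1] [ 3.141e+00 -1.000e-03 -3.000e-03] [-0.5  0.4 -0.2]
329 (np.float64(258.5015197568389), np.float64(195.58966565349544)) [461.45190914 202.24973817 109.        ] [[453.2185215  192.55944531 110.22441023]
 [464.39305856 202.80446645 116.91531764]
 [472.55467879 212.03487704 120.50691137]]
```

View pics/w3.png

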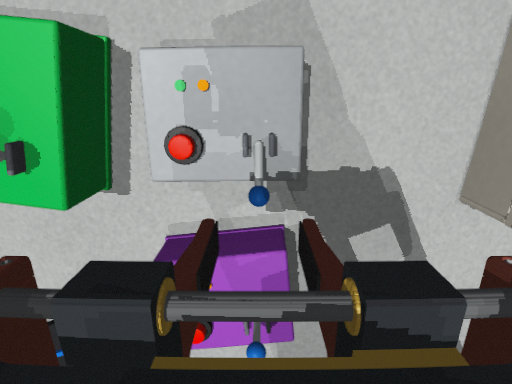

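The lever has dropped; its ball is at (258,196), about (462,202.5,109). I'll straddle it along the pivot line and grip it.

```bash
python3 -m creep '[-0.022,-0.001,-0.03,0,-0.022,-0.001,-0.065,0,-0.022,-0.001,-0.1,0,-0.022,-0.001,-0.13,0,-0.022,-0.001,-0.15,0,-0.022,-0.001,-0.168,0,-0.022,-0.001,-0.168,0,-0.022,-0.001,-0.168,0,-0.022,-0.001,-0.168,0]'
python3 -m creep '[0,0,0,0,0,0,0,0,0,0,0,0,0,0,0,0,0,0,0,0,0,0,0,0]' 0.2
python3 - <<'E'
import numpy as np
# arc rows from theta 1.30 to 0.06, in mm
p=lambda t:np.array([57.5*np.sin(.14-t),57.5*np.cos(.14-t)])
for t in np.linspace(1.3,.06,11): print(round(t,2),np.round(p(t)-p(1.3),1))
E
```

```text
t: 6.17
ee_pos: [462.7, 202.7, 91.5]
orientation: [3.141, 0.001, -0.001]
ft_force: [0.5, 0.5, 0.2]
width: 48.0
grasp_force: 0.0
t: 6.67
ee_pos: [463.0, 202.9, 92.2]
orientation: [-3.14, 0.001, -0.002]
ft_force: [-2.3, 4.7, 4.2]
width: 22.0
grasp_force: 30.0
1.3 [0. 0.]
1.18 [3.2 6.3]
1.05 [ 7.2 12.2]
0.93 [12.  17.6]
0.8 [17.3 22.3]
0.68 [23.2 26.4]
0.56 [29.5 29.6]
0.43 [36.2 32.1]
0.31 [43.1 33.7]
0.18 [50.2 34.5]
0.06 [57.3 34.4]
```

```bash
python3 -m creep '[0.0032,0,0.0063,0,0.0072,0,0.0122,0,0.012,0,0.0176,0,0.0173,0,0.0223,0,0.0232,0,0.0264,0,0.0295,0,0.0296,0,0.0362,0,0.0321,0,0.0431,0,0.0337,0,0.0502,0,0.0345,0,0.0573,0,0.0344,0]'
python3 -m creep '[0.001,0,0,0,0.001,0,0,0,0.001,0,0,0,0.001,0,0,0]'
```

```text
t: 7.5
ee_pos: [520.3, 203.1, 126.7]
orientation: [-3.14, 0.001, -0.001]
ft_force: [-1.2, 5.3, 2.2]
width: 19.8
grasp_force: 22.8
t: 7.83
ee_pos: [520.3, 201.8, 125.8]
orientation: [3.141, -0.0, -0.001]
ft_force: [0.1, 0.2, -0.2]
width: 17.5
grasp_force: 0.0
```

The grip ran down to 17.5 mm with no force, so the ball has slipped out. I'll check where the lever is.

Run:
```python
from h import *
im,d,o=shot('side')
b=cv2.resize(im[180:290,190:300],(600,600),interpolation=cv2.INTER_CUBIC)
cv2.imwrite('pics/s2.png',b[...,::-1])
for n in('side','top'):
    im,d,o=shot(n)
    for q in boxes_of(n,'trip_knob')[:4]:
        px=q['centre'];print(n,round(q['score'],2),np.round(px),at_depth(n,px,d[int(px[1]),int(px[0])]).round())
```

```text
side 0.75 [191. 292.] [504. 492. 201.]
side 0.61 [349. 253.] [276. 216. 144.]
side 0.59 [278. 226.] [457. 208. 115.]
side 0.53 [208. 149.] [762.  43.  77.]
```

View pics/s2.png

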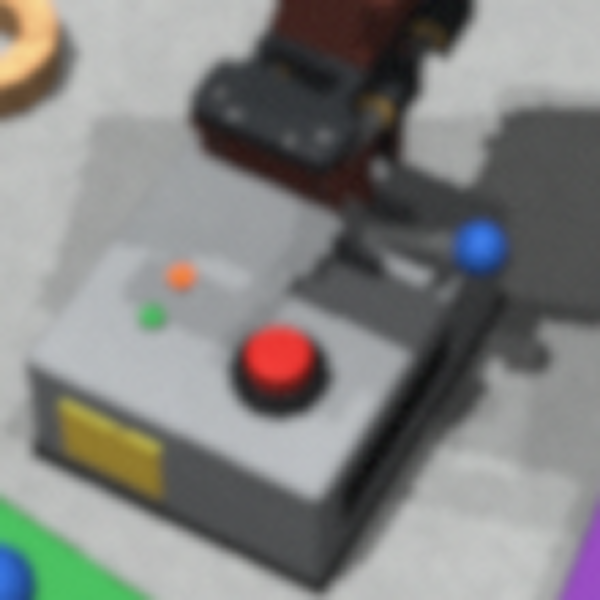

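The lever is down again, its ball at (480,247) in the crop. A 10 mm stem between flat pads holds better than the ball, so I'll grip the stem just inboard of the ball.

```bash
python3 -m creep '[0,0,0.02,0,0,0,0.02,0,-0.02,0.001,0.01,0,-0.038,0.001,0,0,-0.038,0.001,-0.015,0,-0.038,0.001,-0.028,0,-0.038,0.001,-0.038,0,-0.038,0.001,-0.038,0,-0.038,0.001,-0.038,0,-0.038,0.001,-0.038,0]' 0.32
python3 -m creep '[0,0,0,0,0,0,0,0,0,0,0,0,0,0,0,0,0,0,0,0,0,0,0,0]' 0
```

```text
t: 8.92
ee_pos: [483.4, 203.3, 88.3]
orientation: [-3.141, 0.001, -0.001]
ft_force: [0.1, 0.2, -0.6]
width: 28.0
grasp_force: 0.0
t: 9.42
ee_pos: [483.2, 203.2, 88.4]
orientation: [-3.141, 0.0, -0.001]
ft_force: [1.0, 0.1, 4.3]
width: 9.2
grasp_force: 30.0
```

```bash
python3 -m creep '[0.002,0,0.0039,0,0.0045,0,0.0076,0,0.0075,0,0.011,0,0.0108,0,0.014,0,0.0145,0,0.0165,0,0.0185,0,0.0185,0,0.0227,0,0.0201,0,0.027,0,0.0211,0,0.0314,0,0.0216,0,0.0359,0,0.0215,0]'
python3 -m creep '[0.0005,0,0,0,0.0005,0,0,0,0.0005,0,0,0]'
```

```text
t: 10.25
ee_pos: [518.0, 203.2, 110.1]
orientation: [3.141, 0.0, -0.003]
ft_force: [-0.1, 0.8, -0.2]
width: 1.8
grasp_force: 0.0
t: 10.5
ee_pos: [519.8, 203.1, 109.9]
orientation: [-3.141, 0.001, -0.002]
ft_force: [-0.2, -0.3, -0.2]
width: 0.6
grasp_force: 0.0
```

It slipped again, so gripping isn't reliable here. I'll push the ball from the front with the closed fingers instead, rising along the arc so that friction helps.

```bash
python3 -m creep '[0,0,0.035,0,0,0,0.06,0,-0.03,0,0.06,0,-0.06,0,0.055,0,-0.085,0,0.03,0,-0.095,0,0.005,0,-0.095,0,-0.01,0,-0.095,0,-0.013,0,-0.095,0,-0.013,0,-0.095,0,-0.013,0]' 0
python3 - <<'E'
from w import *
im,d,o=wr('w4.png'); X=cloud(d,o)
h=cv2.cvtColor(im,cv2.COLOR_RGB2HSV).astype(int);H,S,V=h[...,0],h[...,1],h[...,2]
m=(abs(H-112)<12)&(S>130)&(V>50)&(X[...,2]>60)&(X[...,2]<200)&(abs(X[...,1]-203)<40)&(X[...,0]>400)&(X[...,0]<560)
print(m.sum(),np.percentile(X[m],[2,50,98],axis=0))
E
```

```text
t: 11.33
ee_pos: [425.3, 203.4, 97.1]
orientation: [-3.141, 0.001, -0.002]
ft_force: [0.3, -0.5, 0.0]
width: 0.3
grasp_force: 0.0
[425.3 203.4  97.1] [-3.141e+00  1.000e-03 -2.000e-03] [ 0.3 -0.5  0. ]
1540 [[452.55254342 192.53413764 110.11352476]
 [463.66393598 202.33977108 117.03066154]
 [472.24595554 212.57113208 120.42510207]]
```

View pics/w4.png

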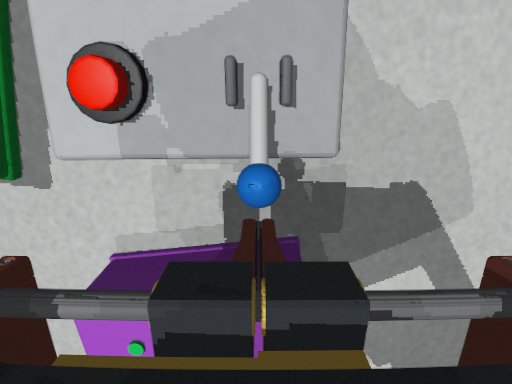

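The ball is still dropped at (259,186), with the closed fingertips in front of it at (258,222). Now the push.

```bash
python3 -m creep '[0.012,0,0,0,0.015,0,0,0,0.018,0,0.003,0,0.020,0,0.008,0,0.022,0,0.012,0,0.025,0,0.016,0,0.025,0,0.016,0]' 0
python3 - <<'E'
from w import *
im,d,o=wr(None); X=cloud(d,o)
h=cv2.cvtColor(im,cv2.COLOR_RGB2HSV).astype(int);H,S,V=h[...,0],h[...,1],h[...,2]
m=(abs(H-112)<12)&(S>130)&(V>50)&(X[...,2]>60)&(X[...,2]<200)&(abs(X[...,1]-203)<40)&(X[...,0]>400)&(X[...,0]<560)
print(m.sum(),np.percentile(X[m],[2,50,98],axis=0))
E
```

```text
t: 11.97
ee_pos: [446.2, 202.8, 113.1]
orientation: [3.141, -0.002, -0.013]
ft_force: [-16.8, 4.6, 11.1]
width: 0.5
grasp_force: 8.8
[446.2 202.8 113.1] [ 3.141e+00 -2.000e-03 -1.300e-02] [-16.8   4.6  11.1]
1451 [[460.86530299 192.1904467  122.07804667]
 [472.37862288 202.23440148 129.92882214]
 [480.46184769 212.79296209 133.51349257]]
```

The ball is rising (now about 471,121), but the force is mostly radial. I'll follow the arc closer.

```bash
python3 -m creep '[-0.003,0,0.003,0,-0.001,0,0.0055,0,0.0045,0,0.0105,0,0.0105,0,0.015,0,0.0105,0,0.015,0]'
python3 - <<'E'
from w import *
im,d,o=wr(None); X=cloud(d,o)
h=cv2.cvtColor(im,cv2.COLOR_RGB2HSV).astype(int);H,S,V=h[...,0],h[...,1],h[...,2]
m=(abs(H-112)<12)&(S>130)&(V>50)&(X[...,2]>60)&(X[...,2]<200)&(abs(X[...,1]-203)<40)&(X[...,0]>400)&(X[...,0]<560)
print(m.sum(),np.percentile(X[m],[2,50,98],axis=0))
E
```

```text
t: 12.43
ee_pos: [462.2, 203.7, 129.1]
orientation: [-3.14, 0.001, -0.005]
ft_force: [0.3, 0.5, 0.3]
width: 0.7
grasp_force: 0.4
[462.2 203.7 129.1] [-3.14e+00  1.00e-03 -5.00e-03] [0.3 0.5 0.3]
1415 [[477.44349396 192.38061287 136.47301232]
 [488.77798589 202.57975655 144.10223354]
 [497.03374692 212.79977879 147.74737493]]
```

```bash
python3 -m creep '[0.005,0,0.003,0,0.011,0,0.0055,0,0.0185,0,0.007,0,0.025,0,0.008,0,0.032,0,0.008,0,0.034,0,0.008,0,0.034,0,0.008,0,0.034,0,0.008,0]'
python3 - <<'E'
from w import *
im,d,o=wr(None); X=cloud(d,o)
h=cv2.cvtColor(im,cv2.COLOR_RGB2HSV).astype(int);H,S,V=h[...,0],h[...,1],h[...,2]
m=(abs(H-112)<12)&(S>130)&(V>50)&(X[...,2]>60)&(X[...,2]<200)&(abs(X[...,1]-203)<40)&(X[...,0]>400)&(X[...,0]<560)
print(m.sum(),np.percentile(X[m],[2,50,98],axis=0))
E
```

```text
t: 13.15
ee_pos: [493.7, 203.0, 135.2]
orientation: [3.141, -0.001, -0.001]
ft_force: [-0.1, -0.2, -0.4]
width: 0.6
grasp_force: 0.0
[493.7 203.  135.2] [ 3.141e+00 -1.000e-03 -1.000e-03] [-0.1 -0.2 -0.4]
1477 [[513.60846437 192.43089637 142.95689384]
 [525.35454892 202.96727195 151.18379204]
 [533.68509269 213.38231791 154.79551477]]
```

The lever is upright at its original position (ball x about 523.6). I'll back off, rise, and go to the bath while turning the gripper.

```bash
python3 -m creep '[-0.03,0,0,0,-0.05,0,0,0,-0.05,0,0.035,0,-0.05,0,0.075,0,-0.05,0,0.115,0,-0.05,-0.02,0.145,0.1,-0.05,-0.06,0.155,0.2,-0.05,-0.1,0.155,0.32,-0.05,-0.14,0.155,0.44,-0.05,-0.18,0.155,0.56]' 0.5
python3 -m creep '[0.015,-0.04,0,0.12,0.015,-0.08,0,0.24,0.015,-0.12,0,0.36,0.015,-0.16,0,0.48,0.015,-0.2,0,0.6,0.015,-0.24,0,0.72,0.015,-0.26,0,0.84,0.015,-0.261,0,0.897,0.015,-0.261,0,0.897,0.015,-0.261,0,0.897]'
python3 - <<'E'
from w import *
im,d,o=wr('w5.png'); X=cloud(d,o)
R=Ro.from_rotvec(o['orientation']).as_matrix(); print('toolx ang',np.arctan2(R[1,0],R[0,0]))
m=(im.max(2)<60)&(X[...,2]>160)&(X[...,2]<190)&(X[...,0]>420)&(X[...,0]<500)&(abs(X[...,1]+238)<65)
Q=X[m]; print(m.sum(),np.median(Q,0)); print(cv2.minAreaRect(Q[:,:2].astype(np.float32)))
for yy in(-290,-265,-238,-210,-185):
    q=Q[abs(Q[:,1]-yy)<4]; print(yy,len(q),q[:,0].min() if len(q) else 0,q[:,0].max() if len(q) else 0,q[:,2].max() if len(q) else 0)
it,dt,_=shot('top')
h=cv2.cvtColor(it,cv2.COLOR_RGB2HSV).astype(int);k=(abs(h[...,0]-112)<12)&(h[...,1]>140)&(h[...,2]>50)
k[:190]=0;k[215:]=0;k[:,:222]=0;k[:,245:]=0;ys,xs=np.nonzero(k);print('knob top px',xs.mean(),ys.mean(),'was 231.5,202.3')
E
```

```text
t: 14.03
ee_pos: [443.5, 35.4, 290.9]
orientation: [3.034, 0.815, 0.001]
ft_force: [0.3, -0.3, -0.9]
width: 44.1
grasp_force: 0.0
t: 14.87
ee_pos: [458.6, -224.2, 290.1]
orientation: [-2.391, -2.037, 0.0]
ft_force: [0.6, -0.1, -0.1]
width: 43.8
grasp_force: 0.0
[ 458.6 -224.2  290.1] [-2.391 -2.037  0.   ] [ 0.6 -0.1 -0.1]
toolx ang 1.4112877428669899
1555 [ 458.4975425  -231.08089392  177.06869488]
((458.1235656738281, -236.48016357421875), (121.65470123291016, 13.77234172821045), 83.5888900756836)
-290 85 445.3578667826186 458.5785369689241 178.81114411540753
-265 98 448.05950392039074 461.61710626769514 179.72615065725824
-238 100 451.30829466548573 464.5126491618547 179.290167167103
-210 114 454.01834342352555 467.6819765083173 179.7056705084015
-185 115 457.31385593252037 470.09484108346663 179.79317495273577
knob top px 231.57142857142858 202.22857142857143 was 231.5,202.3
```

```bash
python3 -m creep '[0,0.001,0,0,0,0.001,-0.03,0,0,0.001,-0.065,0,0,0.001,-0.095,0,0,0.001,-0.12,0,0,0.001,-0.136,0,0,0.001,-0.136,0,0,0.001,-0.136,0,0,0.001,-0.136,0]'
python3 -m creep '[0,0,0,0,0,0,0,0,0,0,0,0,0,0,0,0,0,0,0,0,0,0,0,0]' 0
python3 - <<'E'
import numpy as np
a=-.112
p=lambda t:np.array([-200*np.cos(t)+50*np.sin(t),200*np.sin(t)+50*np.cos(t)])
for t in np.r_[np.arange(.08,.73,.08),.74,.76,.78,.70,.67,.65,.63]:
    q=p(t)-p(0);print(round(t,2),np.round([q[0]*np.cos(a),q[0]*np.sin(a),q[1]],1))
from h import *;print(np.round(get_obs()['qpos'],2))
E
```

```text
t: 15.72
ee_pos: [460.0, -223.0, 155.6]
orientation: [2.385, 2.042, 0.001]
ft_force: [0.5, -0.6, -0.5]
width: 43.6
grasp_force: 0.0
t: 16.22
ee_pos: [458.5, -223.3, 154.7]
orientation: [-2.386, -2.043, 0.001]
ft_force: [-4.2, -0.1, 4.6]
width: 13.5
grasp_force: 30.0
0.08 [ 4.6 -0.5 15.8]
0.16 [10.5 -1.2 31.2]
0.24 [17.5 -2.  46.1]
0.32 [25.7 -2.9 60.4]
0.4 [35.  -3.9 73.9]
0.48 [45.4 -5.1 86.7]
0.56 [56.8 -6.4 98.6]
0.64 [ 69.   -7.8 109.5]
0.72 [ 82.1  -9.2 119.5]
0.74 [ 85.5  -9.6 121.8]
0.76 [ 88.9 -10.  124. ]
0.78 [ 92.4 -10.4 126.2]
0.7 [ 78.7  -8.9 117.1]
0.67 [ 73.8  -8.3 113.4]
0.65 [ 70.6  -7.9 110.8]
0.63 [ 67.4  -7.6 108.2]
[-0.48  0.35  1.93 -0.    0.86 -0.32]
```

Gripped, but 14 mm off centre and 2.5° skewed. I'll open, straighten and regrip.

```bash
python3 -m creep '[0,0,0,0,0,0,0,0,0,0,0,0,-0.001,-0.007,0,0.02,-0.001,-0.0138,0,0.043,-0.001,-0.0138,0,0.043,-0.001,-0.0138,0,0.043,-0.001,-0.0138,0,0.043]' 0.35
python3 -m creep '[0,0,0,0,0,0,0,0,0,0,0,0,0,0,0,0,0,0,0,0]' 0
```

```text
t: 16.88
ee_pos: [458.1, -236.9, 154.3]
orientation: [-2.343, -2.092, -0.0]
ft_force: [-0.2, -0.6, -0.7]
width: 30.9
grasp_force: 0.0
t: 17.3
ee_pos: [457.0, -236.7, 154.3]
orientation: [-2.34, -2.092, 0.002]
ft_force: [-5.2, -0.3, 3.9]
width: 13.2
grasp_force: 30.0
```

```bash
python3 -m creep '[0.002,0,0.008,0,0.0046,-0.0005,0.0158,0,0.0075,-0.001,0.0235,0,0.0105,-0.0012,0.0312,0,0.0138,-0.0016,0.0387,0,0.0175,-0.002,0.0461,0,0.0175,-0.002,0.0461,0]'
```

```text
t: 17.88
ee_pos: [474.6, -238.7, 202.1]
orientation: [-2.34, -2.092, 0.003]
ft_force: [-10.3, 1.0, 2.9]
width: 13.6
grasp_force: 30.0
```

```bash
python3 -m creep '[0.003,-0.0004,0.0072,0,0.0072,-0.0009,0.0143,0,0.0117,-0.0014,0.0212,0,0.0165,-0.0019,0.0278,0,0.0215,-0.0025,0.0343,0,0.0269,-0.0031,0.0406,0,0.0269,-0.0031,0.0406,0]'
python3 - <<'E'
from h import *
im,d,o=shot('side')
b=cv2.resize(im[40:180,250:400],(640,600),interpolation=cv2.INTER_CUBIC)
cv2.imwrite('pics/s3.png',b[...,::-1])
E
```

```text
t: 18.47
ee_pos: [501.9, -241.8, 243.5]
orientation: [-2.34, -2.092, 0.002]
ft_force: [-12.6, 2.5, 8.5]
width: 13.2
grasp_force: 30.0
```

View pics/s3.png

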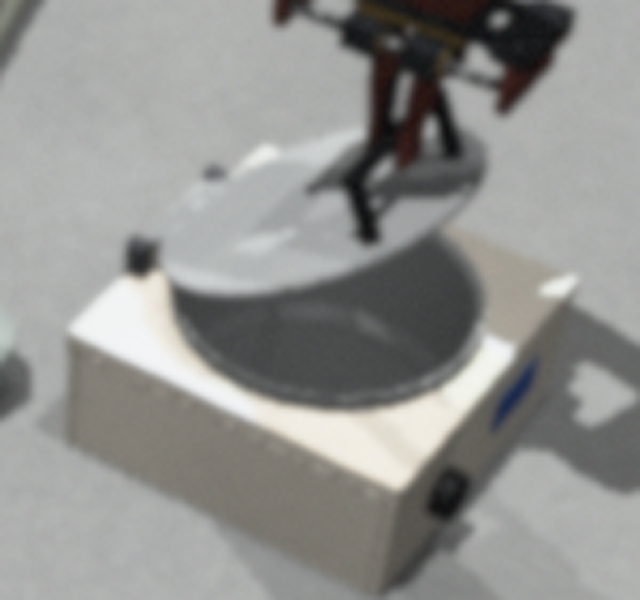

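The picture shows the cover about 28° open, with the bar held in the fingers at about (400,160). Now past balance and back.

```bash
python3 -m creep '[0.005,-0.0006,0.0062,0,0.0105,-0.0013,0.0123,0,0.0165,-0.002,0.018,0,0.0226,-0.0027,0.0233,0,0.0273,-0.0032,0.0272,0,0.0323,-0.0038,0.0309,0,0.0375,-0.0044,0.0344,0,0.0425,-0.0049,0.0378,0,0.0445,-0.0051,0.039,0,0.0445,-0.0051,0.039,0]'
cat > ang.py <<'E'
from w import *
# cover angle from the wrist/side depth: fit of plane to cover top
for n in('side','top'):
    im,d,o=shot(n); c=cams.get_calibration(n); v,u=np.mgrid[0:384,0:512]
    p=cv2.undistortPoints(np.stack([u.ravel(),v.ravel()],1)[:,None].astype(float),np.array(c['mtx']),np.array(c['D']))[:,0].reshape(384,512,2)
    P=np.concatenate([p,np.ones((384,512,1))],2)*d[...,None]; X=(P-np.array(c['t']))@np.array(c['R'])
    a=-.112; e=np.array([np.cos(a),np.sin(a)]); f=np.array([-e[1],e[0]]); h=np.array([656.8,-259.4])
    s=(X[...,:2]-h)@e; l=(X[...,:2]-h)@f
    m=(s<-40)&(s>-190)&(abs(l)<100)&(X[...,2]>135)&(X[...,2]<300)&(im.min(2)>90)&(d>0)
    S,Z=s[m],X[...,2][m]
    k=np.ones(len(S),bool)
    for _ in range(8):
        q=np.polyfit(S[k],Z[k],1); r=Z-np.polyval(q,S); k=abs(r)<max(4,1.5*np.median(abs(r)))
    print(n,k.sum(),len(S),'theta',-np.arctan(q[0]),'z at hinge',q[1])
o=get_obs();print(o['ee_pos'].round(1) if hasattr(o['ee_pos'],'round') else o['ee_pos'],np.round(o['ft_force'],1))
E
python3 ang.py
```

```text
t: 19.35
ee_pos: [548.2, -247.2, 282.8]
orientation: [2.341, 2.093, 0.002]
ft_force: [-5.1, 1.9, 8.0]
width: 13.1
grasp_force: 30.0
side 611 694 theta 0.7696926188475781 z at hinge 125.28699330733848
top 862 905 theta 0.7678451252905865 z at hinge 129.05042316360544
[ 547.8 -247.2  282.6] [-6.2  1.3  7.2]
```

Two independent plane fits give 0.77, a little past balance. Now back to about 0.635.

```bash
python3 -m creep '[-0.004,0.0004,-0.0027,0,-0.008,0.0009,-0.0054,0,-0.012,0.0013,-0.0083,0,-0.016,0.0018,-0.0113,0,-0.0195,0.0022,-0.014,0,-0.0224,0.0025,-0.0163,0,-0.0224,0.0025,-0.0163,0,-0.0224,0.0025,-0.0163,0,-0.0224,0.0025,-0.0163,0,-0.0224,0.0025,-0.0163,0]'
python3 ang.py
python3 - <<'E'
from h import *
for n in('top','side'):
    im,d,o=shot(n)
    for t in('flask_mid','amber_mid','corkring_mid','trip_knob'):
        for b in boxes_of(n,t)[:3]: print(n,t,round(b['score'],2),np.round(b['centre']))
E
```

```text
t: 20.28
ee_pos: [525.5, -244.7, 265.9]
orientation: [2.341, 2.093, 0.002]
ft_force: [-4.8, 3.1, 7.9]
width: 13.3
grasp_force: 30.0
side 891 961 theta 0.6363633937926422 z at hinge 124.88706067372222
top 1102 1181 theta 0.6377460715539099 z at hinge 127.83323535769465
[ 525.5 -244.6  265.9] [-5.   2.9  7.3]
top flask_mid 0.67 [338. 138.]
top amber_mid 0.71 [293. 131.]
top corkring_mid 0.64 [249. 140.]
top trip_knob 0.53 [205. 208.]
top trip_knob 0.48 [234. 203.]
side flask_mid 0.89 [237. 122.]
side amber_mid 0.73 [208. 148.]
side amber_mid 0.57 [326.  82.]
side corkring_mid 0.66 [184. 190.]
side corkring_mid 0.24 [324.  82.]
side corkring_mid 0.22 [212. 146.]
side trip_knob 0.69 [191. 290.]
side trip_knob 0.67 [258. 212.]
```

The cover is held at 0.637, about 3.6° below balance. The lever is upright and the bystanders haven't moved, so I'm handing in.

```bash
python3 -c "
from workcell import ticket; print(ticket.close_job())"
```

```text
the job is handed in; nothing more can be done
None
```

The job is handed in: the button was pressed fully down, the lever is back upright after two failed grips dropped it before I pushed it up, and the cover went to about 44° and is held still at about 36.5°; the flask, bottle and cork ring stand where they were.

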